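Match the worn shaker bracket and pack its repair kit

TASK

The worn brown bracket on the green mat shows which shape the lab's shaker needs: take the new metal bracket of that same shape from the blue bins and lay it flat on the bottom of the grey kit box, then lay the light orange cover flat on top of it inside the box. Set both down gently, without dropping them, and leave the worn brackets, the other new brackets and everything else on the bench where they are.

Things in the scene. Friction and masses are not known exactly. Their poses are not given: they have to be found in the camera images.
- new_elbow_c (a point): New bright-metal flat bracket, 18 mm thick, all bars 22 mm wide, overall 104 mm (x) by 72 mm (y), lying flat; the point is the centre of that 104 x 72 mm outline, half-way up, z up. L shape: the long bar lies along x at y = -25 mm; the leg, centred on x = +41 mm, runs from the bar to y = +36 mm. Balance point x +13, y -13 mm. About 0.4 kg. Lies in one of the three bins at any yaw.
- new_tee_c (a point): New bright-metal flat bracket, 18 mm thick, all bars 22 mm wide, overall 104 mm (x) by 72 mm (y), lying flat; the point is the centre of that 104 x 72 mm outline, half-way up, z up. T shape: the long bar lies along x at y = -25 mm; the stem, centred on x = 0, runs from the bar (its near face at y = -14 mm) to y = +36 mm. Balance point x 0, y -13 mm. About 0.4 kg. Lies in one of the three bins at any yaw.
- new_zed_c (a point): New bright-metal flat bracket, 18 mm thick, all bars 22 mm wide, overall 104 mm (x) by 72 mm (y), lying flat; the point is the centre of that 104 x 72 mm outline, half-way up, z up. Z shape: the long bar lies along x at y = 0; one leg, centred on x = +41 mm, runs to y = +36 mm and one, centred on x = -41 mm, to y = -36 mm. Balance point at the centre. About 0.4 kg. Lies in one of the three bins at any yaw.
- worn_elbow_c (a point): Worn rust-brown flat bracket, 18 mm thick, all bars 22 mm wide, overall 104 mm (x) by 72 mm (y), lying flat; the point is the centre of that 104 x 72 mm outline, half-way up, z up. Same shape and axes as the new elbow bracket. Lies on the green mat (then it is the sample) or in the red scrap tray.
- worn_tee_c (a point): Worn rust-brown flat bracket, 18 mm thick, all bars 22 mm wide, overall 104 mm (x) by 72 mm (y), lying flat; the point is the centre of that 104 x 72 mm outline, half-way up, z up. Same shape and axes as the new tee bracket. Lies on the green mat (then it is the sample) or in the red scrap tray.
- worn_zed_c (a point): Worn rust-brown flat bracket, 18 mm thick, all bars 22 mm wide, overall 104 mm (x) by 72 mm (y), lying flat; the point is the centre of that 104 x 72 mm outline, half-way up, z up. Same shape and axes as the new zed bracket. Lies on the green mat (then it is the sample) or in the red scrap tray.
- cover_c (a point): Light orange plastic cover, 0.07 kg: flat plate 115 mm (x) by 135 mm (y), 6 mm thick, with a black grip rib standing on its middle, 14 mm wide (x), 70 mm long (y), its top 34 mm above the underside. The point is the middle, 17 mm above the underside; z up. It lies on the bench.
- kit_box: Grey open kit box, fixed to the bench: outside 150 mm (x) by 170 mm (y) by 60 mm high, walls and floor 5 mm (inside 140 by 160 mm). Origin at the centre of its underside. A bracket of the outline 104 x 72 mm laid centrally carries the cover flat, well clear of the box floor; far off centre the cover can tip.
- bins: Blue row of three open bins in one fixed piece: 160 mm (x) by 474 mm (y), 35 mm high, walls and floor 5 mm, dividers across at about y = -78 and +78 mm, so that each bin is about 150 mm square inside. Origin at the centre of its underside.
- mat: Green sample mat, 160 mm square, 5 mm thick, fixed on the bench beside the bins, on the left or the right. Origin at the centre of its underside. The one worn bracket that lies on it is the sample.
- scrap: Red scrap tray, 300 mm (x) by 160 mm (y), 22 mm high, floor 5 mm, fixed on the other side of the bins, holding the two other worn brackets. Origin at the centre of its underside.
- bottle: Bystander: bottle, 64 mm across, 150 mm high, at the right side of the bench. Origin at the centre of its base.
- jar: Bystander: jar, 72 mm across, 90 mm high, at the left side of the bench. Origin at the centre of its base.
- tip_box: Bystander: red pipette-tip box, 85 x 120 mm, 55 mm high, to the right of the robot. Origin at the centre of its base.
- timer: Bystander: white bench timer, 60 x 75 mm, 16 mm high, in front of the robot, between the kit box and the cover. Origin at the centre of its base.
Not all that is in view belongs to the job. Of the things that look like the mat, the larger one is meant. Leave any purple look-alike of the part that bears new_tee_c alone.

How it is judged:
By the outcome, as a careful person would: the job done as asked, in the order asked, and still so for the second after the job is handed in, with the robot touching nothing.
It also fails if it takes over 64 s, if anything falls off the work surface, if the arm or the gripper's body presses on something with over 40 N, if the wrist force passes 120 N, or if a joint passes its speed limit or range.

ROBOT

A 6-joint arm with a two-finger parallel gripper is mounted at the origin on the work surface. World frame = base frame: x ahead of the robot, y to its left, z up, the work surface at z = 0. Lengths are in m, angles in rad, forces in N, time in s.
With the tool pointing down it reaches from about 0.35 to 0.775 m from the base axis. Payload 7.3 kg.
Tool frame: the origin (TCP) lies where the fingers leave the gripper's body, on its centre line; the fingertips stand 66 mm ahead of it and the grasp point (between the pads) lies 47 mm ahead of it (arm.tips_ahead is the distance from the TCP to the fingertips, in m); y points along the fingers, x is the direction in which the jaws open and shut, and the axes are right-handed (so a half turn about y gives the same grasp; the last joint's range is limited). The gripper opens to 92 mm and grips with 3 to 60 N. Pads are 19 mm wide; open, the fingers measure 130 mm over their backs; the gripper's body (75 mm by 190 mm) begins 47 mm behind the grasp point.
Start: joints at [0.963, 0.342, 1.524, -0, 1.275, -0.146], TCP at [0.234, 0.47, 0.292] pointing down, gripper open.
Joint ranges: [-2.53, 2.53], [-0.77, 2.02], [0.04, 2.7], [-1, 4.14], [0.28, 2.66], [-3.11, 3.11]. Speed limits (rad/s): [2.57, 2.57, 3.14, 3.14, 3.14, 3.14].

INTERFACE

Orientations are given as a 3x3 rotation matrix whose columns are the frame's x, y, z axes.
In Python, from station import arm gives the robot as it stands.
- The arm moves only by the shell command python3 -m inch 'ROWS' [OPENING] [FORCE]. ROWS is text: rows parted by semicolons, each of 4 numbers parted by spaces: the shift along the world's x, y, z in mm, then the turn about the world's z in rad. In form: dx dy dz roll; .... A call has 1 to 12 rows; each row is the pose to reach, as a shift and turn from the pose commanded when the call began; what a row does not reach only later rows make up. A row lasts 1/12 s, in which the tool goes at most 41.7 mm and 7.16 degrees, less where a joint would pass 70% of its speed; a pose out of reach is approached as far as the arm can. A call with a gripper value outside its range is refused whole. OPENING is the closure, from 0 (fully open) to 1 (shut), set as the call begins (- or left out, the last holds). The fingers move at their own pace and stop on an object; FORCE is the grip in N (left out, the last holds). Time passes only in rows, so rows that repeat a pose let the fingers close. It gives the time, the measured TCP pose, the force and the opening at its end, in the units of the state.
- arm.get_obs(): the state, without advancing time (a new reading comes with each control period).
- arm.camera(name): name is "side" or "top"; returns (picture, depth): 480x640x3 uint8, red, green, blue; 480x640 float32, m along the optical axis (not along the pixel's ray), 0 where there is no reading.
- arm.calibration(name): a dict with "mtx" (3x3 intrinsics, pixels), "rvec" (rotation vector, rad) and "tvec" (3), from world to camera coordinates, as OpenCV has them. Camera axes: x right, y down, z forward; pixel columns grow to the right and rows downward; lengths in m; the calibration is good to about 2 mm. A picture is of the moment at which its call begins. calibration takes no time and is no camera call.
- arm.sign_off(): hands the job in, once; it reports no verdict.
Trained networks look in the newest picture that a camera, given by its name, has taken for a name from the list of things; names that differ only in an ending like _2 or _b are one class to them, and where a whole thing is asked for, a point or a joint stands for the part that bears it (a point fixed in the world has none). Each returns a list of dicts, best first, with "confidence" (0 to 1); they miss things now and then, are a little off and sometimes report something else, mostly with a low value. They report only what shows in the picture. A call takes as long as a camera call. They do not tell look-alikes from the thing itself.
- arm.find_in(camera, query): "centre" ([x, y, z] in m, in world coordinates, good to about 4 mm: the middle of the surface that is visible of it).
- arm.outline_of(camera, query): "region" (480x640 bool, what is visible of it).
The state is a dict: "time": time; "joint_positions": joint angles; "qvel": joint speeds; "joint_torque": joint torques, N m; "ee_pos": TCP position; "tcp_rot": TCP orientation; "force": force on the tool from outside, world axes, zero at the start; "wrist_torque": the same for the moment, N m; "gripper_width": opening from 0.0 (shut) to 1.0 (fully open).
Only numpy, scipy, OpenCV 4.12 (cv2) and the standard library are available. Lean on these libraries where they do the work, as an engineer would, in place of code of your own. Each camera call takes 0.05 s, during which the arm holds its last target.

## Working session

There is one attempt and no reset: what is moved stays moved. The work goes in short steps, Python scripts to look and compute and a shell command to move; the robot and the scene stay as the last step left them, time stands still between calls to the robot, and variables do not carry over. Pictures are saved under pics/ and viewed, and the job is handed in when it is done.

```bash
ls; mkdir -p pics
cat > h.py <<'E'
from station import arm
import numpy as np, cv2
def shot(cam,name):
    p,d=arm.camera(cam); cv2.imwrite(f'pics/{name}.png',p[:,:,::-1]); np.savez(f'pics/{name}.npz',p=p,d=d); return p,d
def cal(cam):
    c=arm.calibration(cam); R,_=cv2.Rodrigues(np.array(c['rvec'],float)); return np.array(c['mtx']),R,np.array(c['tvec'],float).reshape(3)
def cloud(cam,d):
    K,R,t=cal(cam); v,u=np.mgrid[0:480,0:640]
    pc=np.stack([(u-K[0,2])/K[0,0]*d,(v-K[1,2])/K[1,1]*d,d],-1)
    return (pc-t)@R
E
python3 - <<'E'
from h import *
for c in('top','side'): shot(c,c+'0')
o=arm.get_obs(); print(o['time'],o['ee_pos'],o['tcp_rot'],o['force'],o['gripper_width'])
E
```

```text
pics
0.1 [0.23374313 0.46979333 0.29163822] [[ 4.45552399e-01 -7.50327410e-04 -8.95255548e-01]
 [ 8.95254878e-01 -1.10978381e-03  4.45552996e-01]
 [-1.32785073e-03 -9.99999103e-01  1.77267437e-04]] [-0.89870205 -0.59264439  0.34392701] 0.9986148665243627
```

View pics/top0.png

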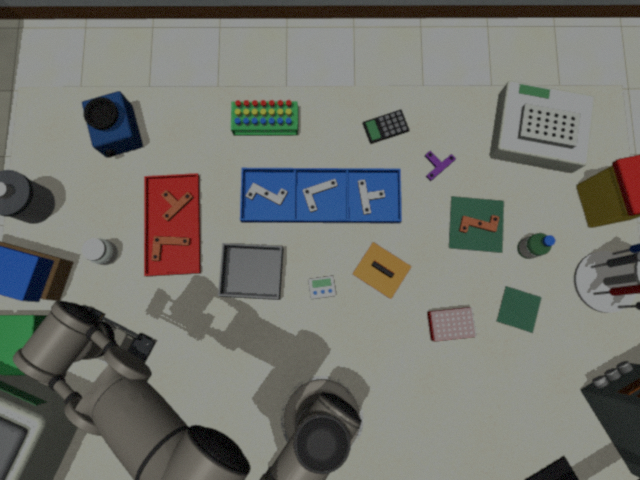

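View pics/side0.png

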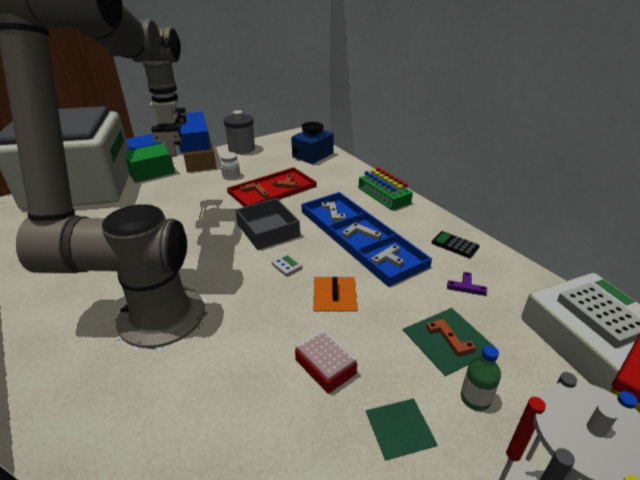

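The sample on the larger mat (top view, about 478,222) is a Z shape. The matching new bracket is the one in the left bin at about (266,194). The kit box is at (252,271) and the cover at (382,270).

Run:
```python
from h import *
z=np.load('pics/top0.npz');p,d=z['p'],z['d']
P=cloud('top',d)
K,R,t=cal('top'); print('cam',-R.T@t, K[0,0])
for q in('new_zed_c','worn_zed_c','cover_c','kit_box','bins'):
    r=arm.find_in('top',q); print(q,[(np.round(x['centre'],4),round(x['confidence'],2)) for x in r[:3]])
def reg(m,n):
    m=m.astype(np.uint8); ys,xs=np.nonzero(m); X=P[ys,xs]
    r=cv2.minAreaRect((X[:,:2]*1000).astype(np.float32)); print(n,len(xs),'med z',np.median(X[:,2]).round(4),'mean',X[:,:2].mean(0).round(4),r)
for q in('new_zed_c','cover_c','kit_box'):
    o=arm.outline_of('top',q)
    for x in o[:2]:
        reg(x['region'],q+' %.2f'%x['confidence']); 
        np.save('pics/m_%s.npy'%q,o[0]['region'])
big=cv2.resize(p[150:320,130:430],None,fx=2.6,fy=2.6,interpolation=cv2.INTER_CUBIC)
cv2.imwrite('pics/crop0.png',big[:,:,::-1])
```

```text
cam [2.64844744e-01 3.24279339e-05 1.44211460e+00] 491.64164266987683
new_zed_c [(array([0.6412, 0.1579, 0.0248]), 0.87)]
worn_zed_c [(array([ 0.5498, -0.4655,  0.0249]), 0.85)]
cover_c [(array([ 0.4161, -0.1791,  0.0053]), 0.86), (array([ 0.639 , -0.0017,  0.0063]), 0.73)]
kit_box [(array([0.4149, 0.2082, 0.0017]), 0.88), (array([0.6411, 0.16  , 0.027 ]), 0.66)]
bins [(array([ 0.6387, -0.0055,  0.0019]), 0.91), (array([ 0.5479, -0.4653,  0.0235]), 0.75)]
new_zed_c 0.83 426 med z 0.0224 mean [0.6414 0.1628] ((489.25054931640625, 70.26923370361328), (456.985107421875, 111.03746032714844), 31.036582946777344)
cover_c 0.64 492 med z 0.0219 mean [0.4921 0.449 ] ((406.08905029296875, 241.5407257080078), (551.228271484375, 96.18879699707031), 69.57747650146484)
cover_c 0.55 1711 med z 0.0065 mean [ 0.4155 -0.1772] ((347.68121337890625, -133.580322265625), (133.97247314453125, 284.4438781738281), 57.01817321777344)
kit_box 0.68 3367 med z 0.0063 mean [0.4133 0.2048] ((396.4169616699219, 139.90090942382812), (337.2640075683594, 183.71368408203125), 75.32855224609375)
kit_box 0.20 418 med z 0.0227 mean [ 0.6346 -0.14  ] ((465.74969482421875, -98.69839477539062), (87.03943634033203, 439.16546630859375), 75.0394287109375)
```

View pics/crop0.png

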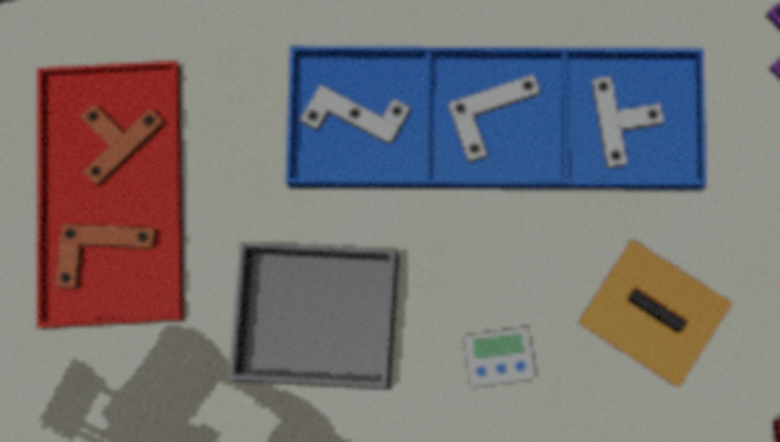

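```bash
cat > fit.py <<'E'
from h import *
from scipy.optimize import minimize
ZED=np.array([[-52,11],[30,11],[30,36],[52,36],[52,-11],[-30,-11],[-30,-36],[-52,-36]])/1000.
COV=np.array([[-57.5,-67.5],[57.5,-67.5],[57.5,67.5],[-57.5,67.5]])/1000
RIB=np.array([[-7,-35],[7,-35],[7,35],[-7,35]])/1000
BIN=np.array([[-70,-80],[70,-80],[70,80],[-70,80]])/1000
BOUT=np.array([[-75,-85],[75,-85],[75,85],[-75,85]])/1000
def proj(cam,X):
    K,R,t=cal(cam); c=X@R.T+t; c=c@K.T; return c[:,:2]/c[:,2:]
def T(poly,x,y,a,z):
    c,s=np.cos(a),np.sin(a); q=poly@np.array([[c,s],[-s,c]])+[x,y]
    return np.c_[q,np.full(len(q),z)]
S=8
def render(uv,box):
    u0,v0,u1,v1=box
    im=np.zeros(((v1-v0)*S,(u1-u0)*S),np.uint8)
    cv2.fillPoly(im,[np.round(((uv-[u0,v0]+.5)*S-.5)*16).astype(np.int32)],255,shift=4)
    im=cv2.resize(im,(u1-u0,v1-v0),interpolation=cv2.INTER_AREA)/255.
    return cv2.GaussianBlur(im,(0,0),0.7)
def fit(cam,poly,z,soft,box,x0,yaws):
    u0,v0,u1,v1=box; tgt=soft[v0:v1,u0:u1]
    f=lambda q:((render(proj(cam,T(poly,q[0]/100,q[1]/100,q[2]/10,z)),box)-tgt)**2).sum()
    best=None
    for a in yaws:
        s=np.array([x0[0]*100,x0[1]*100,a*10])
        r=minimize(f,s,method='Nelder-Mead',options=dict(initial_simplex=s+np.array([[0,0,0],[1,0,0],[0,1,0],[0,0,2.]]),xatol=.005,fatol=.01))
        if best is None or r.fun<best.fun:best=r
    q=best.x; return q[0]/100,q[1]/100,q[2]/10,best.fun,tgt.sum()
def sm(a,lo,hi): return np.clip((a-lo)/(hi-lo),0,1)
E
python3 - <<'E'
from fit import *
z=np.load('pics/top0.npz');p,d=z['p'].astype(float),z['d']
for n,(u,v) in dict(zed=(258,197),blue=(250,210),bluefl=(280,210),cov=(400,285),bench=(330,250),boxfl=(250,270)).items(): print(n,p[v,u])
# zed: red channel vs blue bg
r=p[...,0]; soft=sm(r,45,165)
yw=np.arange(0,np.pi,np.pi/12)
bx=(244,173,293,218)
print('zed',fit('top',ZED,.023,soft,bx,(.641,.160),yw), np.percentile(r[173:218,244:293],[5,50,95]))
sat=p[...,0]-p[...,2]; print('sat cov',sat[285,400],sat[250,330])
soft=sm(sat,25,sat[285,400]); soft[255:285,365:400]=np.maximum(soft[255:285,365:400],0)
m=np.zeros((480,640),np.uint8)
# fill rib
b=(soft>.5).astype(np.uint8); b=cv2.morphologyEx(b,cv2.MORPH_CLOSE,np.ones((15,15)));b=cv2.erode(b,np.ones((5,5)))
soft=np.maximum(soft*(cv2.dilate(b,np.ones((11,11)))>0),b)
print('cov',fit('top',COV,.006,soft,(345,235,420,305),(.416,-.178),np.arange(0,np.pi,np.pi/8)))
lum=p.sum(2); rb=sm(-lum,-300,-120)
print('rib lum',lum[270,382],lum[285,400])
print('rib',fit('top',RIB,.034,rb,(366,256,398,284),(.416,-.178),np.arange(0,np.pi,np.pi/8)))
P=cloud('top',d)
m=(P[...,2]>.045)&(P[...,2]<.075); m[:235]=0;m[305:]=0;m[:,:212]=0;m[:,292:]=0
X=P[m]; print('rim',len(X),cv2.minAreaRect((X[:,:2]*1000).astype(np.float32)),np.median(X[:,2]))
E
```

```text
zed [ 43.  84. 144.]
blue [ 46.  84. 144.]
bluefl [ 47.  86. 144.]
cov [144. 138. 123.]
bench [146. 147. 141.]
boxfl [102. 105. 105.]
zed (np.float64(0.6450436899802015), np.float64(0.16285268275474188), np.float64(1.066623990036516), np.float64(33.036599020797105), np.float64(294.48333333333335)) [ 37.  45. 143.]
sat cov 21.0 5.0
cov (np.float64(0.4610506538584783), np.float64(-0.1402108358888837), np.float64(0.012129115831038956), np.float64(2960.7579360944683), np.float64(4832.0))
rib lum 122.0 405.0
rib (np.float64(0.41591250582188677), np.float64(-0.17594865826869388), np.float64(-0.5819125490776111), np.float64(7.3439849177625485), np.float64(150.38888888888886))
rim 518 ((411.5045166015625, 201.24600219726562), (171.1195068359375, 151.06251525878906), 86.51788330078125) 0.05897758014329149
```

Run:
```python
from fit import *
z=np.load('pics/top0.npz');p,d=z['p'].astype(float),z['d']
r=p[...,0]; print(r[180:200:3,250:285:4])
res={}
for hi in(140,155):
    soft=sm(r,48,hi)
    res['z']=fit('top',ZED,.023,soft,(246,176,291,212),(.641,.160),np.arange(0,np.pi,np.pi/12)); print('zed',np.round(res['z'],4))
sat=p[...,0]-p[...,2]; print('c',sat[260,375],sat[280,390])
soft=sm(sat,12,100)
b=(soft>.5).astype(np.uint8); b=cv2.morphologyEx(b,cv2.MORPH_CLOSE,np.ones((13,13)));b=cv2.erode(b,np.ones((5,5)))
soft=np.maximum(soft,b)
res['c']=fit('top',COV,.006,soft,(348,238,416,301),(.416,-.178),np.arange(-.8,.8,.2)); print('cov',np.round(res['c'],4))
# box outer fit: non-bench dark mask using floor luminance
im=z['p'][:,:,::-1].copy(); F=4
im=cv2.resize(im,None,fx=F,fy=F,interpolation=cv2.INTER_CUBIC)
def dr(uv,c): cv2.polylines(im,[np.round((uv+.5)*F-.5).astype(np.int32)],True,c,1,cv2.LINE_AA)
q=res['z'];dr(proj('top',T(ZED,*q[:3],.023)),(0,0,255))
q=res['c'];dr(proj('top',T(COV,*q[:3],.006)),(0,0,255)); dr(proj('top',T(RIB,.4159,-.1759,-.582,.034)),(0,255,0))
dr(proj('top',T(BOUT,.4115,.2012,-.061,.06)),(0,0,255));dr(proj('top',T(BIN,.4115,.2012,-.061,.06)),(0,255,0));dr(proj('top',T(BIN,.4115,.2012,-.061,.005)),(0,255,255))
cv2.imwrite('pics/ov0.png',im[165*F:310*F,215*F:415*F])
# same on side
s=np.load('pics/side0.npz')['p'][:,:,::-1].copy(); im=cv2.resize(s,None,fx=F,fy=F,interpolation=cv2.INTER_CUBIC)
q=res['z'];dr(proj('side',T(ZED,*q[:3],.023)),(0,0,255))
q=res['c'];dr(proj('side',T(COV,*q[:3],.006)),(0,0,255)); dr(proj('side',T(RIB,.4159,-.1759,-.582,.034)),(0,255,0))
dr(proj('side',T(BOUT,.4115,.2012,-.061,.06)),(0,0,255));dr(proj('side',T(BIN,.4115,.2012,-.061,.06)),(0,255,0))
cv2.imwrite('pics/ovs0.png',im[185*F:320*F,225*F:420*F])
```

```text
[[ 43.  47.  40.  41.  45.  39.  43.  47.  41.]
 [ 45. 107.  44.  38.  43.  38.  44.  46.  39.]
 [ 82. 144. 139.  62.  44.  47.  44.  40.  43.]
 [136. 145. 146. 145.  90.  40.  40.  49. 122.]
 [106. 138. 139. 146.  66. 129.  49.  96.  44.]
 [ 66.  81.  46. 110. 104. 145. 142. 138. 136.]
 [111.  43.  41.  41.  76. 138. 145. 144. 129.]]Traceback (most recent call last):
  File "<stdin>", line 7, in <module>
  File "fit.py", line 26, in fit
    r=minimize(f,s,method='Nelder-Mead',options=dict(initial_simplex=s+np.array([[0,0,0],[1,0,0],[0,1,0],[0,0,2.]]),xatol=.005,fatol=.01))
    res = _minimize_neldermead(fun, x0, args, callback, bounds=bounds,
                               **options)
    fxr = func(xr)
    fx = function(np.copy(x), *(wrapper_args + args))
  File "fit.py", line 22, in <lambda>
    f=lambda q:((render(proj(cam,T(poly,q[0]/100,q[1]/100,q[2]/10,z)),box)-tgt)**2).sum()
                        ~~~~^^^^^^^^^^^^^^^^^^^^^^^^^^^^^^^^^^^^^^^^^
  File "fit.py", line 9, in proj
    K,R,t=cal(cam); c=X@R.T+t; c=c@K.T; return c[:,:2]/c[:,2:]
          ~~~^^^^^
  File "h.py", line 6, in cal
    c=arm.calibration(cam); R,_=cv2.Rodrigues(np.array(c['rvec'],float)); return np.array(c['mtx']),R,np.array(c['tvec'],float).reshape(3)
ValueError: time passes only in moves, steps and waits
```

```bash
cat >> h.py <<'E'
import os,pickle
_c={}
def cal(cam):
    if cam not in _c:
        f=f'cal_{cam}.pkl'
        if not os.path.exists(f): pickle.dump(arm.calibration(cam),open(f,'wb'))
        c=pickle.load(open(f,'rb')); R,_=cv2.Rodrigues(np.array(c['rvec'],float)); _c[cam]=(np.array(c['mtx']),R,np.array(c['tvec'],float).reshape(3))
    return _c[cam]
E
cat > ov.py <<'E'
from fit import *
z=np.load('pics/top0.npz');p,d=z['p'].astype(float),z['d']
r=p[...,0]
res={}
for hi in(140,155):
    soft=sm(r,48,hi)
    res['z']=fit('top',ZED,.023,soft,(246,176,291,212),(.641,.160),np.arange(0,np.pi,np.pi/12)); print('zed',np.round(res['z'],4))
sat=p[...,0]-p[...,2]; print('c',sat[260,375],sat[280,390])
soft=sm(sat,12,100)
b=(soft>.5).astype(np.uint8); b=cv2.morphologyEx(b,cv2.MORPH_CLOSE,np.ones((13,13)));b=cv2.erode(b,np.ones((5,5)))
soft=np.maximum(soft,b)
res['c']=fit('top',COV,.006,soft,(348,238,416,301),(.416,-.178),np.arange(-.8,.8,.2)); print('cov',np.round(res['c'],4))
F=4
def go(cam,box,out):
    im=cv2.resize(np.load(f'pics/{cam}0.npz')['p'][:,:,::-1].copy(),None,fx=F,fy=F,interpolation=cv2.INTER_CUBIC)
    def dr(poly,q,z,c): cv2.polylines(im,[np.round((proj(cam,T(poly,*q[:3],z))+.5)*F-.5).astype(np.int32)],True,c,1,cv2.LINE_AA)
    dr(ZED,res['z'],.023,(0,0,255)); dr(COV,res['c'],.006,(0,0,255)); dr(RIB,(.4159,-.1759,-.582),.034,(0,255,0))
    b=(.4115,.2012,-.061); dr(BOUT,b,.06,(0,0,255)); dr(BIN,b,.06,(0,255,0)); dr(BIN,b,.005,(0,255,255))
    cv2.imwrite(out,im[box[1]*F:box[3]*F,box[0]*F:box[2]*F])
go('top',(215,165,415,310),'pics/ov0.png'); go('side',(225,185,420,320),'pics/ovs0.png')
E
python3 ov.py
```

```text
zed [6.452000e-01 1.627000e-01 1.073800e+00 2.018130e+01 3.474783e+02]
zed [6.451000e-01 1.629000e-01 1.066600e+00 2.695620e+01 3.050187e+02]
c 84.0 88.0
cov [ 4.1700000e-01 -1.7700000e-01 -5.8640000e-01  2.1345800e+01
  1.6796591e+03]
```

View pics/ov0.png

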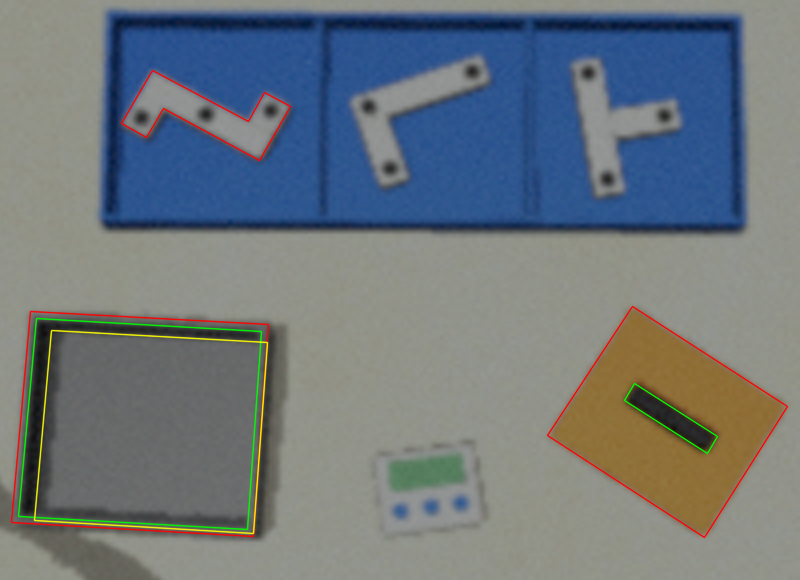

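View pics/ovs0.png

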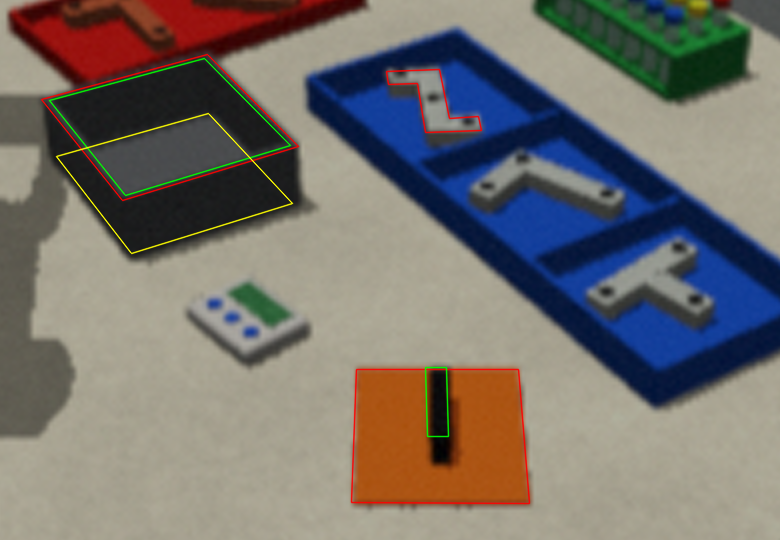

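The overlays fit well. The new zed is at (0.645, 0.163), yaw 1.07. The cover is at (0.4165, -0.1765), yaw -0.585. The box is at (0.4115, 0.201), yaw about -0.06. I'll move above the zed and set the jaws half open.

```bash
python3 -m inch '30 -22 -5 -.12; 60 -44 -12 -.24; 90 -66 -20 -.36; 120 -88 -28 -.48; 150 -110 -36 -.60; 180 -132 -44 -.72; 210 -154 -52 -.84; 240 -176 -60 -.96; 270 -198 -68 -1.08; 300 -220 -76 -1.20; 330 -242 -84 -1.32; 360 -264 -90 -1.44' 0.5 30; python3 -m inch '25 -20 -10 -.09; 51 -43 -20 -.17; 51 -43 -40 -.17; 51 -43 -50 -.17; 51 -43 -60 -.17; 51 -43 -60 -.17; 51 -43 -60 -.17'; python3 -c "
from h import *
o=arm.get_obs();print(o['time'],o['ee_pos'],o['gripper_width'],np.arctan2(o['tcp_rot'][1][0],o['tcp_rot'][0][0]),o['force'],o['joint_positions'])
shot('side','side1');shot('top','top1')"
```

```text
time: 1.5
ee_pos: [0.595, 0.2046, 0.2015]
tcp_rot: [[0.944, -0.001, 0.331], [-0.331, -0.0, 0.944], [-0.001, -1.0, -0.0]]
force: [0.4, 1.2, 0.0]
gripper_width: 0.504
time: 2.08
ee_pos: [0.6442, 0.1641, 0.1422]
tcp_rot: [[0.878, -0.001, 0.479], [-0.479, -0.0, 0.878], [-0.001, -1.0, -0.0]]
force: [0.5, 0.2, 0.4]
gripper_width: 0.501
2.0833 [0.6441539  0.16406252 0.14221198] 0.5008087322499312 -0.4992816873858564 [0.49132066 0.22722098 0.39394745] [1.34171278e-01 7.30547506e-01 1.28449370e+00 8.82582925e-05
 1.12747992e+00 6.33414878e-01]
```

```bash
python3 -c "
import cv2
a=cv2.imread('pics/side1.png')[120:300,200:440];b=cv2.imread('pics/top1.png')[150:310,200:440]
cv2.imwrite('pics/v1.png',cv2.resize(cv2.vconcat([a,b])[:, :],None,fx=1.7,fy=1.7,interpolation=cv2.INTER_CUBIC))"
```

```text
(no output)
```

View pics/v1.png

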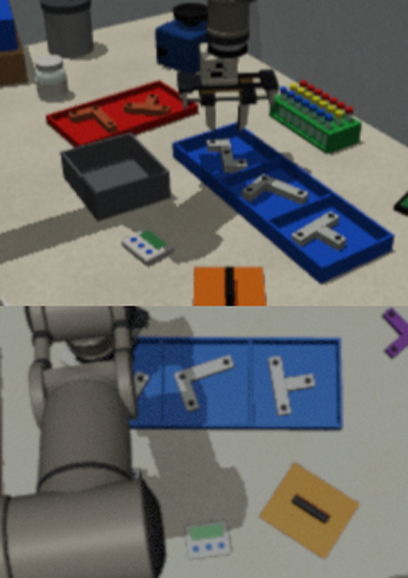

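The side view shows the open fingers straddling the zed's middle, so I'll descend.

```bash
python3 -m inch '1 -1 -12 0; 1 -1 -25 0; 1 -1 -38 0; 1 -1 -48 0; 1 -1 -56 0; 1 -1 -61 0; 1 -1 -65 0; 1 -1 -67 0; 1 -1 -69 0; 1 -1 -69 0; 1 -1 -69 0; 1 -1 -69 0'; python3 -c "
from h import *
shot('side','side2')
import cv2
cv2.imwrite('pics/v2.png',cv2.resize(cv2.imread('pics/side2.png')[120:240,260:440],None,fx=4,fy=4,interpolation=cv2.INTER_CUBIC))"
```

```text
time: 3.18
ee_pos: [0.6461, 0.1621, 0.0737]
tcp_rot: [[0.877, 0.001, 0.48], [-0.48, 0.0, 0.877], [0.001, -1.0, 0.0]]
force: [-0.3, -0.5, 0.4]
gripper_width: 0.503
```

View pics/v2.png

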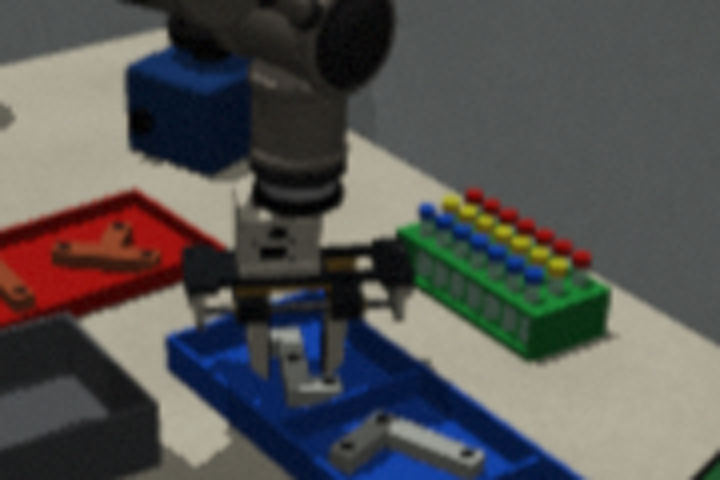

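Fingers are either side of the bar and no contact force shows. Closing.

```bash
python3 -m inch '0 0 -1 0; 0 0 -1 0; 0 0 -1 0; 0 0 -1 0; 0 0 -1 0; 0 0 -1 0; 0 0 -1 0; 0 0 -1 0' 1 45; python3 -m inch '0 0 2 0; 0 0 5 0; 0 0 10 0; 0 0 18 0; 0 0 28 0; 0 0 40 0; 0 0 55 0; 0 0 70 0; 0 0 80 0; 0 0 85 0; 0 0 85 0; 0 0 85 0';python3 -c "
from h import *
shot('side','side3')
import cv2
cv2.imwrite('pics/v3.png',cv2.resize(cv2.imread('pics/side3.png')[90:240,260:440],None,fx=4,fy=4,interpolation=cv2.INTER_CUBIC))"
```

```text
time: 3.9
ee_pos: [0.6457, 0.1622, 0.0723]
tcp_rot: [[0.877, -0.0, 0.48], [-0.48, 0.0, 0.877], [-0.0, -1.0, -0.0]]
force: [-1.5, 1.0, 0.9]
gripper_width: 0.233
time: 4.9
ee_pos: [0.6458, 0.162, 0.1573]
tcp_rot: [[0.877, 0.0, 0.48], [-0.48, -0.0, 0.877], [0.0, -1.0, -0.0]]
force: [-0.2, -0.0, -5.0]
gripper_width: 0.236
```

View pics/v3.png

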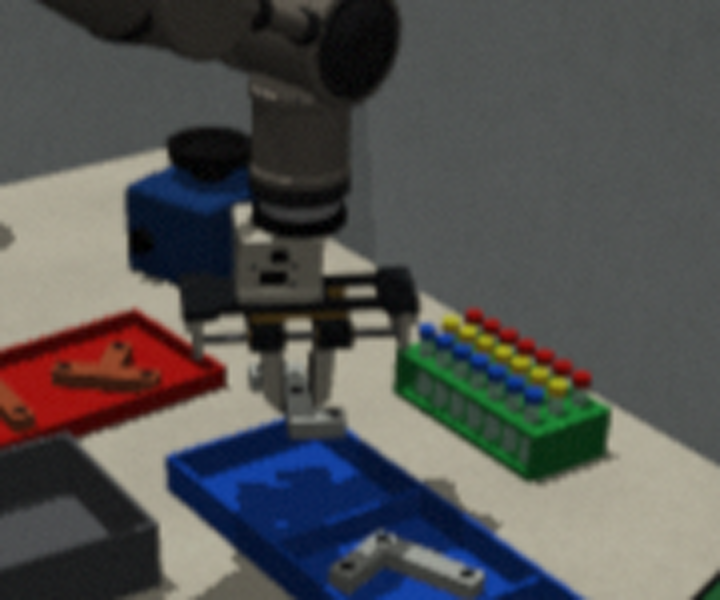

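The bracket is held (21.7 mm opening, about 4–5 N weight). Carrying it to the box.

```bash
python3 -m inch '-10 2 0 .02; -30 5 0 .06; -54 9 0 .1; -78 13 0 .15; -102 17 0 .19; -126 21 0 .24; -150 25 0 .28; -174 29 0 .32; -198 33 0 .37; -220 36 0 .41; -234 38 0 .44; -234 38 0 .44'; python3 -m inch '0 0 0 0; 0 0 0 0; 0 0 0 0'; python3 -c "
from h import *
shot('side','side4');shot('top','top4')
o=arm.get_obs();print(np.arctan2(o['tcp_rot'][1][0],o['tcp_rot'][0][0]))
import cv2
a=cv2.imread('pics/side4.png')[120:270,180:380];b=cv2.imread('pics/top4.png')[200:340,180:380]
cv2.imwrite('pics/v4.png',cv2.resize(cv2.vconcat([a,b]),None,fx=2,fy=2,interpolation=cv2.INTER_CUBIC))"
```

```text
time: 5.95
ee_pos: [0.4084, 0.2001, 0.1565]
tcp_rot: [[0.998, -0.005, 0.058], [-0.058, -0.001, 0.998], [-0.004, -1.0, -0.001]]
force: [-1.4, -0.8, -3.5]
gripper_width: 0.237
time: 6.2
ee_pos: [0.4129, 0.1999, 0.1572]
tcp_rot: [[0.998, 0.001, 0.062], [-0.062, 0.0, 0.998], [0.001, -1.0, 0.0]]
force: [-0.2, 0.2, -4.6]
gripper_width: 0.235
-0.06193183672350939
```

View pics/v4.png

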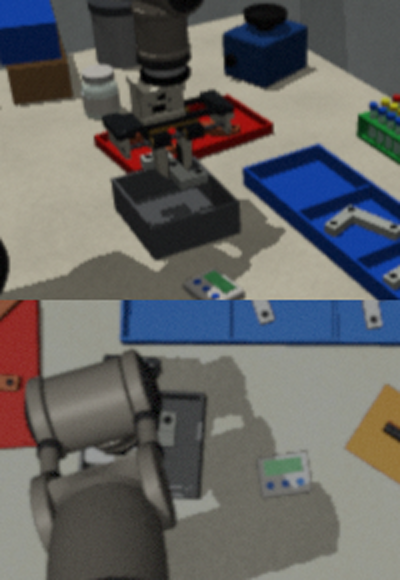

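```bash
python3 -m inch '-1 0 -8 0; -1 0 -18 0; -1 0 -30 0; -1 0 -42 0; -1 0 -54 0; -1 0 -64 0; -1 0 -72 0; -1 0 -77 0; -1 0 -80 0; -1 0 -82 0; -1 0 -83 0; -1 0 -83 0'; python3 -m inch '0 0 -0.5 0; 0 0 -1 0; 0 0 -1.5 0; 0 0 -1.5 0; 0 0 -1.5 0'
```

```text
time: 7.3
ee_pos: [0.4111, 0.2001, 0.0744]
tcp_rot: [[0.998, 0.001, 0.061], [-0.061, 0.0, 0.998], [0.001, -1.0, 0.0]]
force: [-0.6, -0.7, -3.7]
gripper_width: 0.233
time: 7.72
ee_pos: [0.4109, 0.2001, 0.0728]
tcp_rot: [[0.998, 0.0, 0.061], [-0.061, 0.0, 0.998], [0.0, -1.0, 0.0]]
force: [-0.2, -0.2, -4.5]
gripper_width: 0.233
```

```bash
python3 -m inch '0 0 -0.3 0; 0 0 -0.6 0; 0 0 -0.8 0; 0 0 -0.8 0; 0 0 -0.8 0; 0 0 -0.8 0'
```

```text
time: 8.22
ee_pos: [0.4109, 0.2, 0.0722]
tcp_rot: [[0.998, 0.0, 0.061], [-0.061, 0.0, 0.998], [0.0, -1.0, 0.0]]
force: [-1.2, -0.3, 2.9]
gripper_width: 0.237
```

The force flipped from -4.5 to +2.9 N, so it is on the floor. Releasing and rising.

```bash
python3 -m inch '0 0 0 0; 0 0 0 0; 0 0 0 0; 0 0 0 0; 0 0 0 0; 0 0 0 0; 0 0 0 0; 0 0 0 0' 0.5; python3 -m inch '0 0 4 0; 0 0 10 0; 0 0 20 0; 0 0 35 0; 0 0 55 0; 0 0 75 0; 0 0 95 0; 0 0 110 0; 0 -30 115 0; 0 -65 115 0; 0 -100 115 0; 0 -135 115 0'; python3 -m inch '0 -35 0 -.1; 0 -70 0 -.2; 0 -105 0 -.3; 0 -140 0 -.4; 0 -175 0 -.47; 0 -205 0 -.525;2 -230 0 -.525;3 -241 0 -.525; 4 -241 0 -.525;4 -241 0 -.525;4 -241 0 -.525;4 -241 0 -.525'; python3 -c "
from h import *
shot('side','side5');shot('top','top5')
o=arm.get_obs();print(np.arctan2(o['tcp_rot'][1][0],o['tcp_rot'][0][0]))
import cv2
a=cv2.imread('pics/side5.png')[170:320,210:430];b=cv2.imread('pics/top5.png')[160:310,200:420]
cv2.imwrite('pics/v5.png',cv2.resize(cv2.vconcat([a,b]),None,fx=2,fy=2,interpolation=cv2.INTER_CUBIC))"
```

```text
time: 8.88
ee_pos: [0.4109, 0.2, 0.0719]
tcp_rot: [[0.998, 0.0, 0.061], [-0.061, -0.0, 0.998], [0.0, -1.0, -0.0]]
force: [-1.0, 0.9, -0.4]
gripper_width: 0.5
time: 9.88
ee_pos: [0.4106, 0.0639, 0.1878]
tcp_rot: [[0.998, 0.002, 0.06], [-0.06, -0.0, 0.998], [0.002, -1.0, 0.0]]
force: [0.3, -1.2, 0.0]
gripper_width: 0.503
time: 10.88
ee_pos: [0.4148, -0.1745, 0.187]
tcp_rot: [[0.834, -0.0, 0.552], [-0.552, 0.0, 0.834], [-0.001, -1.0, 0.0]]
force: [0.7, -0.4, 0.1]
gripper_width: 0.5
-0.5842101246724979
```

View pics/v5.png

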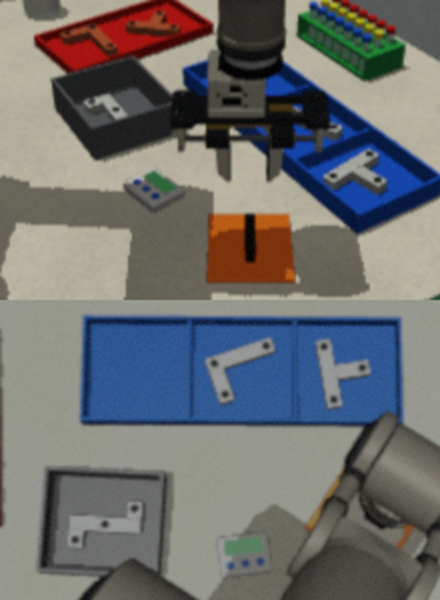

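The bracket lies flat in the box. I'll fit its pose to place the cover.

Run:
```python
from fit import *
z=np.load('pics/top5.npz');p=z['p'].astype(float)
r=p[...,0]; print(np.percentile(r[245:295,226:278],[5,50,98]))
soft=sm(r,105,142)
q=fit('top',ZED,.023,soft,(229,248,276,292),(.411,.2),np.arange(0,np.pi,np.pi/12)); print(np.round(q,4))
F=8;im=cv2.resize(z['p'][:,:,::-1].copy(),None,fx=F,fy=F,interpolation=cv2.INTER_CUBIC)
def dr(poly,q,z,c): cv2.polylines(im,[np.round((proj('top',T(poly,*q[:3],z))+.5)*F-.5).astype(np.int32)],True,c,1,cv2.LINE_AA)
dr(ZED,q,.023,(0,0,255))
b=(.4115,.2005,-.061); dr(BOUT,b,.06,(0,0,255)); dr(BIN,b,.06,(0,255,0)); dr(BIN,b,.005,(0,255,255))
cv2.imwrite('pics/v6.png',im[235*F:308*F,212*F:292*F])
```

```text
[ 56. 106. 151.]
[4.115000e-01 2.009000e-01 1.499000e+00 6.957160e+01 4.054865e+02]
```

View pics/v6.png

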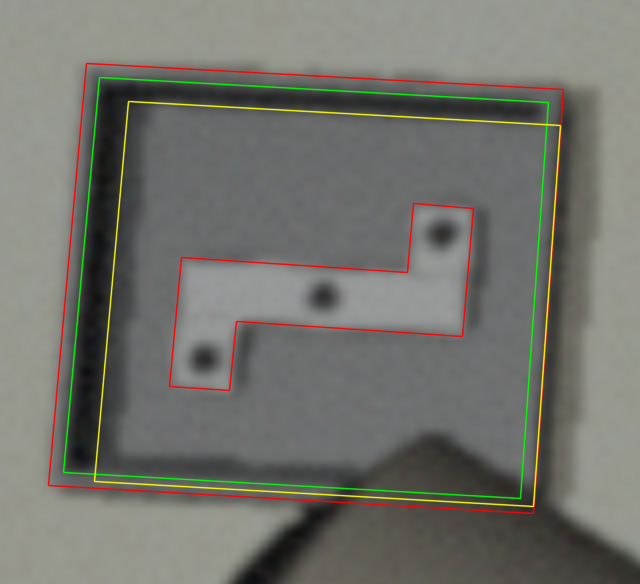

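```bash
python3 -m inch '2 -2 -15 0; 2 -2 -30 0; 2 -2 -45 0; 2 -2 -60 0; 2 -2 -75 0; 2 -2 -88 0; 2 -2 -97 0; 2 -2 -103 0; 2 -2 -107 0; 2 -2 -109 0; 2 -2 -110 0; 2 -2 -110 0'; python3 -c "
from h import *
shot('side','side7')
import cv2
cv2.imwrite('pics/v7.png',cv2.resize(cv2.imread('pics/side7.png')[190:310,250:430],None,fx=4,fy=4,interpolation=cv2.INTER_CUBIC))"
```

```text
time: 11.98
ee_pos: [0.4171, -0.178, 0.0772]
tcp_rot: [[0.833, 0.001, 0.553], [-0.553, -0.0, 0.833], [0.001, -1.0, -0.0]]
force: [-1.0, 0.0, 1.3]
gripper_width: 0.501
```

View pics/v7.png

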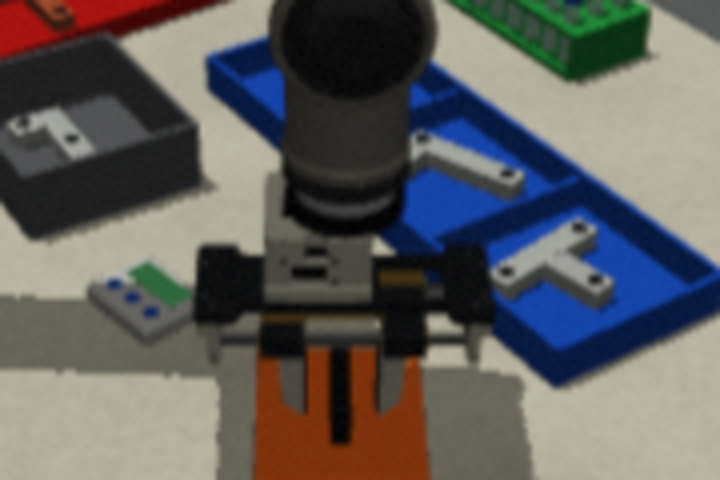

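The bracket is central at (0.4115, 0.201), and the fingers straddle the rib. Gripping the cover.

```bash
python3 -m inch '0 0 0 0; 0 0 0 0; 0 0 0 0; 0 0 0 0; 0 0 0 0; 0 0 0 0; 0 0 0 0; 0 0 0 0; 0 0 0 0' 1 20; python3 -m inch '0 0 2 0; 0 0 5 0; 0 0 10 0; 0 0 18 0; 0 0 28 0; 0 0 40 0; 0 0 55 0; 0 0 70 0; 0 0 80 0; 0 0 85 0; 0 0 85 0; 0 0 85 0';python3 -c "
from h import *
shot('side','side8')
import cv2
cv2.imwrite('pics/v8.png',cv2.resize(cv2.imread('pics/side8.png')[130:310,230:430],None,fx=3,fy=3,interpolation=cv2.INTER_CUBIC))"
```

```text
time: 12.78
ee_pos: [0.4169, -0.178, 0.077]
tcp_rot: [[0.833, 0.0, 0.553], [-0.553, -0.0, 0.833], [0.0, -1.0, -0.0]]
force: [-1.0, -1.0, 1.8]
gripper_width: 0.152
time: 13.78
ee_pos: [0.4168, -0.1779, 0.1621]
tcp_rot: [[0.833, 0.0, 0.553], [-0.553, -0.0, 0.833], [0.0, -1.0, 0.0]]
force: [-0.2, -0.3, -1.1]
gripper_width: 0.149
```

View pics/v8.png

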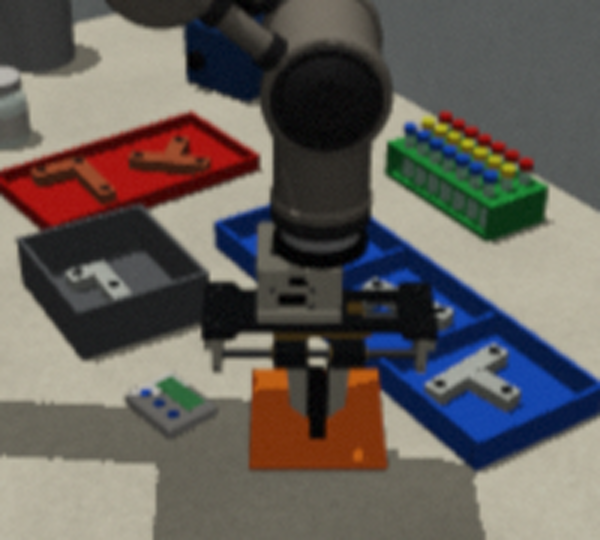

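```bash
python3 -m inch '0 10 8 0; 0 30 15 .03; 0 62 20 .08; -1 95 20 .13; -1 130 20 .18; -2 165 20 .23; -3 200 20 .28; -3 235 20 .33; -4 270 20 .38; -4 305 20 .43; -5 335 20 .48; -5 357 20 .52'; python3 -m inch '0 12 0 0; 0 20 0 0; 0 20 0 0; 0 20 0 0; 0 20 0 0'; python3 -c "
from h import *
shot('side','side9');shot('top','top9')
o=arm.get_obs();print(np.arctan2(o['tcp_rot'][1][0],o['tcp_rot'][0][0]))
import cv2
a=cv2.imread('pics/side9.png')[120:270,180:380];b=cv2.imread('pics/top9.png')[200:340,180:380]
cv2.imwrite('pics/v9.png',cv2.resize(cv2.vconcat([a,b]),None,fx=2,fy=2,interpolation=cv2.INTER_CUBIC))"
```

```text
time: 14.83
ee_pos: [0.4107, 0.1818, 0.1819]
tcp_rot: [[0.998, -0.001, 0.062], [-0.062, 0.0, 0.998], [-0.001, -1.0, 0.0]]
force: [0.4, -0.1, -0.6]
gripper_width: 0.15
time: 15.25
ee_pos: [0.4117, 0.1984, 0.1818]
tcp_rot: [[0.998, -0.001, 0.067], [-0.067, -0.0, 0.998], [-0.001, -1.0, -0.0]]
force: [-0.3, -0.1, -0.4]
gripper_width: 0.15
-0.06745753852935017
```

View pics/v9.png

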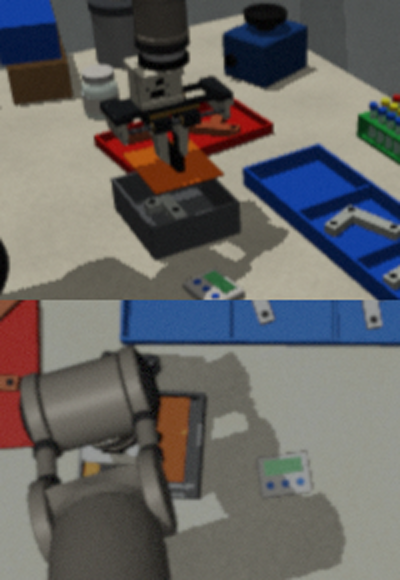

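Aligned with margin on all sides. Lowering to just above the bracket (expected contact at TCP z of about 0.100).

```bash
python3 -m inch '0 1 -8 0; 0 1 -18 0; 0 1 -28 0; 0 1 -38 0; 0 1 -48 0; 0 1 -57 0; 0 1 -65 0; 0 1 -71 0; 0 1 -75 0; 0 1 -78 0; 0 1 -79 0; 0 1 -79 0'; python3 -m inch '0 0 -.5 0; 0 0 -1 0; 0 0 -1.5 0; 0 0 -1.5 0; 0 0 -1.5 0';  python3 -m inch '0 0 -.4 0; 0 0 -.8 0; 0 0 -.8 0; 0 0 -.8 0; 0 0 -.8 0'; python3 -c "
from h import *
shot('side','side10')
import cv2
cv2.imwrite('pics/v10.png',cv2.resize(cv2.imread('pics/side10.png')[140:260,220:320],None,fx=5,fy=5,interpolation=cv2.INTER_CUBIC))"
```

```text
time: 16.35
ee_pos: [0.4119, 0.2001, 0.1029]
tcp_rot: [[0.998, 0.0, 0.066], [-0.066, -0.0, 0.998], [0.0, -1.0, -0.0]]
force: [0.6, -0.3, -0.4]
gripper_width: 0.152
time: 16.77
ee_pos: [0.4119, 0.2001, 0.1016]
tcp_rot: [[0.998, 0.0, 0.066], [-0.066, 0.0, 0.998], [0.0, -1.0, 0.0]]
force: [0.2, 0.2, -0.3]
gripper_width: 0.152
time: 17.18
ee_pos: [0.4119, 0.2, 0.1006]
tcp_rot: [[0.998, 0.0, 0.066], [-0.066, -0.0, 0.998], [0.0, -1.0, -0.0]]
force: [-0.4, -0.6, -1.0]
gripper_width: 0.149
```

View pics/v10.png

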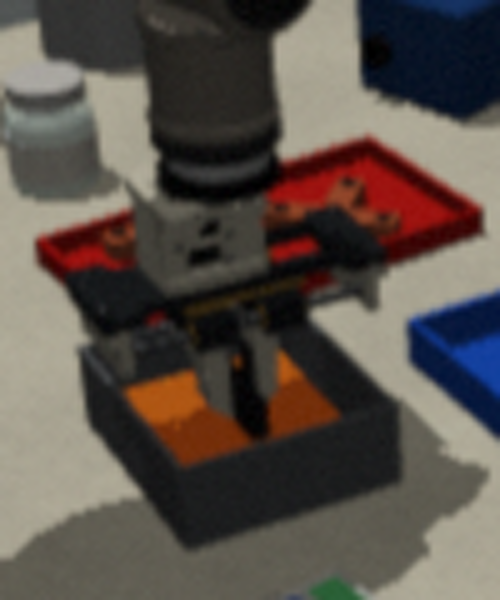

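```bash
python3 -m inch '0 0 -.4 0; 0 0 -.7 0; 0 0 -.7 0; 0 0 -.7 0; 0 0 -.7 0'; python3 -m inch '0 0 0 0; 0 0 0 0; 0 0 0 0'
```

```text
time: 17.65
ee_pos: [0.4119, 0.2, 0.1]
tcp_rot: [[0.998, 0.0, 0.066], [-0.066, -0.0, 0.998], [0.0, -1.0, -0.0]]
force: [0.5, -0.2, 1.5]
gripper_width: 0.151
time: 17.9
ee_pos: [0.4119, 0.2, 0.1]
tcp_rot: [[0.998, 0.0, 0.066], [-0.066, 0.0, 0.998], [0.0, -1.0, 0.0]]
force: [-0.0, 0.3, 1.2]
gripper_width: 0.155
```

Contact at the expected height (-0.7 → +1.3 N). Releasing and retreating straight up, then out of the camera's line of sight.

```bash
python3 -m inch '0 0 0 0; 0 0 0 0; 0 0 0 0; 0 0 0 0; 0 0 0 0; 0 0 0 0; 0 0 0 0; 0 0 0 0' 0.5; python3 -m inch '0 0 4 0; 0 0 10 0; 0 0 20 0; 0 0 35 0; 0 0 55 0; 0 0 75 0; 0 0 95 0; 0 0 110 0; 0 -30 115 0; 0 -65 115 0; 0 -100 115 0; 0 -135 115 0'; python3 -m inch '0 -30 0 0; 0 -60 0 0; 0 -90 0 0; 0 -120 0 0; 0 -120 0 0;0 -120 0 0;0 -120 0 0'
python3 - <<'E'
from h import *
shot('side','side11');p,d=shot('top','top11')
P=cloud('top',d); s=p.astype(int); m=(s[...,0]-s[...,2]>40); m[:240]=0;m[300:]=0;m[:,:215]=0;m[:,:]&=(np.arange(640)<290)
m=cv2.erode(m.astype(np.uint8),np.ones((3,3)))>0
X=P[m]; A=np.c_[X[:,:2]-[.4115,.2],np.ones(len(X))]; c=np.linalg.lstsq(A,X[:,2],rcond=None)[0]; print('plane tilt,z',c,len(X), X[:,:2].mean(0))
a=p[:,:,::-1]
b=cv2.imread('pics/side11.png')[170:260,220:320]; a=a[230:310,210:310]
cv2.imwrite('pics/v11.png',cv2.resize(cv2.vconcat([np.ascontiguousarray(a),b]),None,fx=3.5,fy=3.5,interpolation=cv2.INTER_CUBIC))
E
```

```text
time: 18.57
ee_pos: [0.4119, 0.2, 0.0999]
tcp_rot: [[0.998, 0.0, 0.066], [-0.066, -0.0, 0.998], [0.0, -1.0, 0.0]]
force: [-0.5, 0.1, 0.5]
gripper_width: 0.497
time: 19.57
ee_pos: [0.4116, 0.0639, 0.2158]
tcp_rot: [[0.998, 0.001, 0.065], [-0.065, -0.0, 0.998], [0.002, -1.0, -0.0]]
force: [0.8, 0.0, -0.0]
gripper_width: 0.495
time: 20.15
ee_pos: [0.4117, -0.0547, 0.2152]
tcp_rot: [[0.998, 0.0, 0.067], [-0.067, 0.0, 0.998], [0.0, -1.0, 0.0]]
force: [-0.5, 0.5, -0.4]
gripper_width: 0.501
plane tilt,z [-1.14251935 -1.14259924  0.03792484] 1513 [0.41038916 0.19821886]
```

View pics/v11.png

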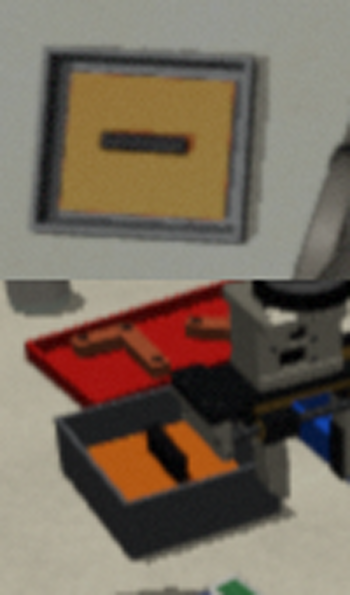

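View pics/top11.png

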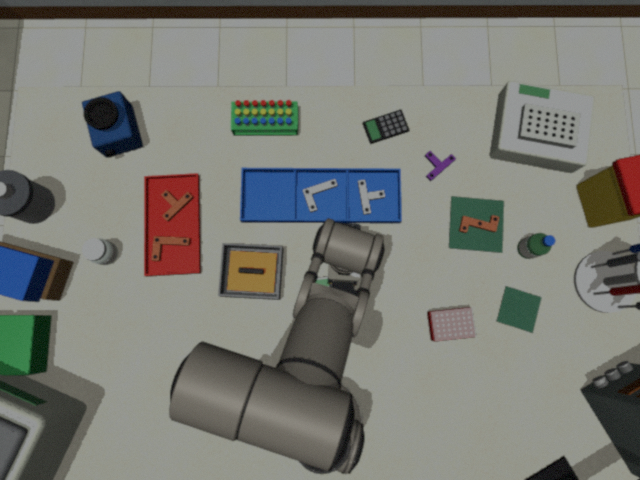

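The cover sits inside the box with clear space all round, and everything else is where it was. The tilt fit was spoiled by missing depth readings, so I'll redo it.

Run:
```python
from h import *
z=np.load('pics/top11.npz');p,d=z['p'],z['d']
P=cloud('top',d); s=p.astype(int); m=(s[...,0]-s[...,2]>40)&(d>.5); m[:240]=0;m[300:]=0;m[:,:215]=0;m[:,290:]=0
m=cv2.erode(m.astype(np.uint8),np.ones((5,5)))>0
X=P[m]; k=abs(X[:,2]-np.median(X[:,2]))<.006; X=X[k]
A=np.c_[X[:,:2]-[.4115,.2],np.ones(len(X))]; c=np.linalg.lstsq(A,X[:,2],rcond=None)[0]; print(c,len(X),X[:,:2].mean(0))
```

```text
[-0.00238469  0.00228426  0.02905993] 991 [0.41253589 0.20103824]
```

Plate top is at z = 29.1 mm (expected 29) with a tilt of about 0.2°, so it lies flat. Handing in.

```bash
python3 -c "
from station import arm
print(arm.sign_off())"
```

```text
the job is handed in; nothing more can be done
None
```

The sample on the larger green mat was a Z shape, so I took the new zed bracket from the left bin and laid it flat in the middle of the kit box. I then laid the orange cover flat on top of it and handed the job in at about 20 s.

- **Gentle placing:** both parts were lowered in sub-millimetre steps until contact, at about 1–3 N, before I released them.
- **Final position:** the cover plate's top measured z = 29.1 mm (29 mm expected) with about 0.2° of tilt. It was centred within about 1 mm of the box, and the gripper was well clear of it.
- **Other things:** in the last top picture the worn brackets, the other new brackets and the purple look-alike were where they started. The arm hid the timer there, but it was unmoved in the earlier pictures.
- **Checks that disagreed:** the first tilt fit was spoiled by missing depth readings, so I repeated it with those filtered out. Two early network outlines for the cover and the box were also off, so I used my own shape fits, and these matched both camera views.

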